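# Fit and tug-test a push-in plug

### The job

Take the blanking plug from its wooden stand and press it into the open port of the vacuum manifold until it snaps in and its flange sits fully down on the brass collar, keeping the push under 45 N. Then tug it straight up with a steady pull of about 15 N (never above 22 N) for a second to prove that the clip holds it, and let go, leaving it in the port. Leave the things around in their places.

Things in the scene. Friction and masses are not known exactly. Their poses are not given: they have to be found in the camera images.
- plug_grip (a point): Centre of the loose plug's grip; z is the plug's axis, up. Plug 74 mm long, 50 g, upright in the stand at first. Black ribbed grip 24 mm across, from 17 mm below to 17 mm above this point (pinch here from above); grey cap 27 mm across, 17 to 21 mm above; grey flange 30 mm across, 17 to 21 mm below; under it a brass stem, 15 mm across and 32 mm long, with neck and barb, tip a cone of 5 mm.
- plug: The same plug; origin at the tip of its stem, z up along its axis.
- plug_seat (a point): Centre of the underside of the plug's flange; it must come down onto the collar.
- manifold: Fixed aluminium block 50 x 130 x 50 mm (x, y, z) on a base plate 170 mm long; origin under its centre. Two upright ports with brass collars, rims 54 mm above the table, 32 mm either side of the centre along y: the one at +y already holds a like plug (fixed, leave it), the one at -y is open. Two hose barbs on its +x side. Round the port there is most finger room towards x and -x.
- port (a point): Centre of the open port's rim, z its axis, up. Collar 30 mm across, bore 17 mm, deeper than the stem. A sprung clip inside: the stem meets it when the flange is 11 to 19 mm above the rim (it differs); pushing through takes 7 to 16 N, until it snaps past; then the flange stops hard on the rim. Pulled up, the plug has 1.5 to 6.5 mm of play (it differs), then the clip holds it.
- collet (a joint): Upward give of the clip hidden in the open port: 0 at rest, rises by 1 mm when the caught plug is tugged with 20 N (stiff spring, returns by itself).
- stand: Fixed wooden block 56 x 56 x 40 mm with a loose hole in which the plug stands; origin under its centre.
- by_tape_roll: Bystander, roll of beige tape lying flat, 62 mm across, 19 mm high; origin under its centre.
- by_pick_pot: Bystander, small blue pot of picks, 48 mm across, 79 mm high; origin under its centre.
- by_marker0: Bystander, white marker pen lying, 138x15x16 mm; origin under its centre.
- by_jar_2: Bystander, jar with red lid, 75 mm across, 92 mm high; origin under its centre.
Not all that is in view belongs to the job. What is shaped like the plug but blue or purple is not meant.

How it is judged:
On the way, in this order (a step that is already met when the one before it is completed fails the run):
1. the plug is pressed home in the open port: flange within 1.2 mm of the collar rim, within 2.5 mm of its centre (z of plug_seat in the frame of port below 0.0012 m and horizontal distance between plug_seat and port below 0.0025 m), for 0.1 s.
2. the plug, caught by the clip, is tugged up with 10 to 22 N, steadily for 0.4 s (z of plug_seat in the frame of port between 0.0014 and 0.0105 m and horizontal distance between plug_seat and port below 0.004 m and contact force between plug and manifold between 10 and 22.5 N), for 0.4 s.
At the end, for the whole second after the job is handed in: The plug stands released and still in the open port, held by the clip: flange no more than 7.5 mm above the rim (its play), within 3 mm of the port's centre, within 0.1 rad of upright (z of plug_seat in the frame of port between -0.002 and 0.0075 m and horizontal distance between plug_seat and port below 0.003 m and angle between plug's own z axis and vertical below 0.1 rad and linear speed of plug below 0.01 m/s and contact force between plug and manifold below 6 N); the robot touches nothing.
It fails at once if the plug is pushed against the manifold with more than 45 N (contact force between plug and manifold above 45 N).
It fails at once if the plug in the clip is tugged with more than 22.5 N (value of joint collet above 0.001125 m).
It fails at once if a listed bystander is moved more than 20 mm (distance of any of by_tape_roll, by_pick_pot, by_marker0, by_jar_2 from where it was at the start of the episode above 0.02 m).
It also fails if it takes over 69 s, if anything falls off the work surface, if the arm or the gripper's body presses on something with over 40 N, if the wrist force passes 120 N, or if a joint passes its speed limit or range.

### The arm

A 6-joint arm with a two-finger parallel gripper is mounted at the origin on a cart in front of the work surface, level with it; the furniture and walls round the work are solid. World frame = base frame: x ahead of the robot, y to its left, z up, the work surface at z = 0. Lengths are in m, angles in rad, forces in N, time in s.
With the tool pointing down it reaches from about 0.225 to 0.875 m from the base axis. Payload 3.4 kg.
Tool frame: the origin (TCP) lies at the centre of the arm's flange, where the gripper is bolted on; the fingertips stand manip.tcp_to_tips ahead of it and the grasp point (between the pads) lies 155 mm ahead of it (manip.tcp_to_tips is the distance from the TCP to the fingertips, in m); z points along the fingers, y is the line along which they close (so a half turn about z gives the same grasp; the last joint's range is limited). The gripper opens to 85 mm and grips with 20 to 120 N. Pads are 22 mm wide; open, the fingers measure 114 mm over their backs; the gripper's body (76 mm by 85 mm) begins 54 mm behind the grasp point. The pads swing forward as they close: fully open they stand 13 mm farther back than shut.
Start: joints at [-0.121, 0.276, 1.505, -0, 1.361, -0.121], TCP at [0.575, -0, 0.405] pointing down, gripper open.
Joint ranges: [-2.89, 2.89], [-0.75, 2.08], [0.22, 2.7], [-1.18, 4.32], [0.11, 2.71], [-2.7, 2.7]. Speed limits (rad/s): [2.57, 2.57, 3.14, 3.14, 3.14, 3.14].

### API

Orientations are given as a unit quaternion [w, x, y, z].
In Python, from rig import sensors, imaging, manip gives the robot as it stands. The module is installed in compiled form; this text tells all that it offers.
- The arm moves only by the tool jog_arm, never from a script. Its argument "plan" is a list of rows, each an object of numbers: "dx", "dy", "dz": the shift along the tool's x, y, z in mm; "ax", "ay", "az": the turn, a rotation vector about the tool's x, y, z in units of 6 degrees (1.0 is 6 degrees); "grip": the closure, from 0 (fully open) to 1 (shut). A call has 1 to 20 rows; each row shifts and turns the commanded pose from where the row before left it, along the tool's axes as they then stand; what a row does not reach is not made up. A row lasts 1/12 s, in which the tool goes at most 41.7 mm and 7.16 degrees, less where a joint would pass 70% of its speed; a pose out of reach is approached as far as the arm can. A call is refused whole if a number of a shift passes 41.7 or a number of a turn 1, either way. A call with a gripper value outside its range is refused whole. The fingers move at their own pace and stop on an object; "grip_force" is the grip in N (left out, the last holds). Time passes only in rows, so rows that do not move let the fingers close. It gives the time, the measured TCP pose, the force, the opening and the grip force at its end, in the units of the state.
- sensors.get_state(): the state, without advancing time (a new reading comes with each control period).
- imaging.get_image(name): name is "scene" or "side" or "wrist"; returns a dict with "image" (480x640x3 uint8, red, green, blue), "K" (3x3 intrinsics, pixels), "k1" (the pictures are not rectified: a ray, as slopes to the right and down, at radius r is drawn at 1 + k1 r^2 times it, then the intrinsics apply), "extrinsics" (4x4, takes a point from world to camera coordinates). Camera axes: x right, y up, looking along -z (the intrinsics and any distortion apply to the point x, -y, -z); pixel columns grow to the right and rows downward; lengths in m; the calibration is good to about 2 mm. A picture is of the moment at which its call begins. There is no depth.
- manip.sign_off(): hands the job in; it is judged then, once.
The state is a dict: "clock": time; "qpos": joint angles; "qd": joint speeds; "effort": joint torques, N m; "position": TCP position; "ee_rot": TCP orientation; "contact_force": force on the tool from outside, world axes, zero at the start; "moment": the same for the moment, N m; "width": finger opening in m; "gripper_force": force on a finger pad.
Only numpy, scipy, OpenCV 4.12 (cv2) and the standard library are available. Lean on these libraries where they do the work, as an engineer would, in place of code of your own. Each camera call takes 0.05 s, during which the arm holds its last target. There are 200 camera calls.

## Working session

There is one attempt and no reset: what is moved stays moved. The work goes in short steps, Python scripts to look and compute and a tool call to move; the robot and the scene stay as the last step left them, time stands still between calls to the robot, and variables do not carry over. Pictures are saved under pics/ and viewed, at most 10 in all, crops included, and the job is handed in when it is done.

Besides the shell and the picture viewer there is one more tool, called after "Call:" as name(argument=value, ...), one argument or row to a line, values as JSON. jog_arm: Moves the arm, as the interface text tells. Its arguments: {"type":"object","properties":{"plan":{"type":"array"},"grip_force":{"type":"number"}},"required":["plan"]}

```bash
mkdir -p pics; cat > h.py <<'E'
import numpy as np,cv2
from rig import sensors,imaging,manip
def grab(n,f):
    d=imaging.get_image(n); cv2.imwrite('pics/'+f+'.png',d['image'][:,:,::-1]); 
    np.savez('pics/'+f+'.npz',**d); return d
def ray(d,u,v):
    K=np.array(d['K']);E=np.array(d['extrinsics']);k=float(d['k1'])
    a=np.array([(u-K[0,2])/K[0,0],(v-K[1,2])/K[1,1]]);s=a.copy()
    for _ in range(20): s=a/(1+k*(s@s))
    r=E[:3,:3].T@np.array([s[0],-s[1],-1]);o=-E[:3,:3].T@E[:3,3]
    return o,r
def onz(d,u,v,z):
    o,r=ray(d,u,v);return o+r*(z-o[2])/r[2]
def proj(d,p):
    K=np.array(d['K']);E=np.array(d['extrinsics']);c=E[:3,:3]@np.array(p)+E[:3,3]
    s=np.array([c[0],-c[1]])/-c[2];s=s*(1+float(d['k1'])*(s@s));return K[0,0]*s[0]+K[0,2],K[1,1]*s[1]+K[1,2]
E
python3 - <<'E'
from h import *
for n in('scene','side'):
    d=grab(n,n+'0');E=d['extrinsics'];print(n,d['k1'],-E[:3,:3].T@E[:3,3],d['K'][0])
print(manip.tcp_to_tips,sensors.get_state())
E
```

```text
scene -0.09812433759065141 [ 0.10619946 -0.31741779  0.71688468] [451.35799536   0.         321.42611501]
side -0.04553936149084058 [0.48329278 0.86332001 0.66048435] [581.72635335   0.         323.85527062]
0.1734 {'clock': 0.1, 'qpos': array([-1.20988367e-01,  2.76517856e-01,  1.50601947e+00,  1.77387905e-05,
        1.36068465e+00, -1.21020590e-01]), 'qd': array([-0.00115553, -0.00044564, -0.00290694, -0.0002908 , -0.00021661,
       -0.00123942]), 'effort': array([ 1.55745878e-03, -4.17697620e+01, -2.46405226e+01, -1.74112388e-04,
        5.80947395e-03,  2.85749664e-07]), 'position': array([5.74808305e-01, 2.79466894e-05, 4.03928745e-01]), 'ee_rot': array([-6.46722108e-04,  7.07096467e-01,  7.07116626e-01, -4.95476809e-04]), 'contact_force': array([0.08820576, 0.16712805, 0.17157672]), 'moment': array([-0.00011893, -0.014014  , -0.00677985]), 'gripper_force': 0.0, 'width': 0.08530447963906235}
```

View pics/scene0.png

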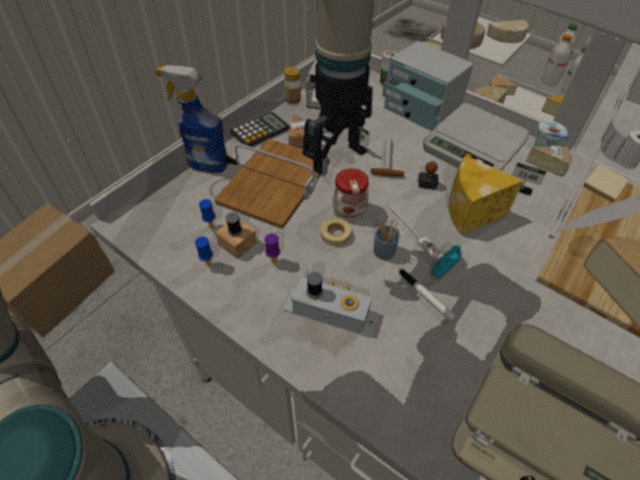

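View pics/side0.png

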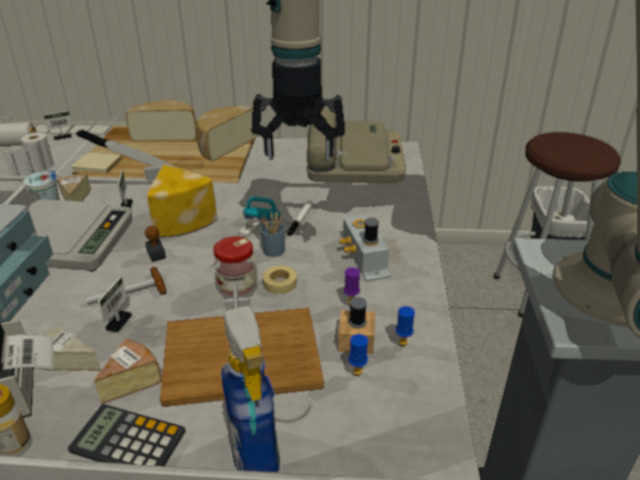

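The scene view shows the plug in its stand, cap at about (234,217). The manifold's fixed plug is at (315,278) and the open port at (349,302). In the side view the plug cap is at (358,303) and the fixed plug's cap at (372,222).

```bash
python3 - <<'E'
from h import *
s=dict(np.load('pics/scene0.npz'));d=dict(np.load('pics/side0.npz'))
for n,D,u,v,z in [('plug',s,234,217,.082),('plug',d,358,303,.082),('fix',s,315,278,.096),('fix',d,372,222,.096),('port',s,349.5,302,.054)]:
    print(n,onz(D,u,v,z).round(4))
a=cv2.imread('pics/scene0.png')[180:340,180:400];b=cv2.imread('pics/side0.png')[200:380,300:420]
a=cv2.resize(a,None,fx=2.2,fy=2.2,interpolation=2);b=cv2.resize(b,None,fx=2.5,fy=2.5,interpolation=2)
c=np.zeros((450,784,3),np.uint8);c[:352,:484]=a;c[:450,484:784]=b;cv2.imwrite('pics/crop0.png',c)
E
```

```text
plug [0.4725 0.1609 0.082 ]
plug [0.472  0.1715 0.082 ]
fix [ 0.4484 -0.0536  0.096 ]
fix [ 0.4492 -0.0431  0.096 ]
port [ 0.4684 -0.1133  0.054 ]
```

View pics/crop0.png

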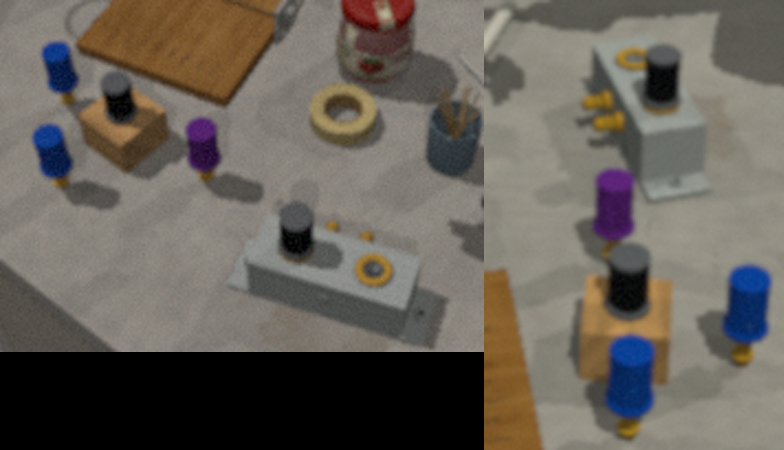

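```bash
python3 - <<'E'
from h import *
s=dict(np.load('pics/scene0.npz'));d=dict(np.load('pics/side0.npz'))
def tri(a,b):
    A=np.zeros((3,3));B=np.zeros(3)
    for o,r in(a,b):
        r=r/np.linalg.norm(r);P=np.eye(3)-np.outer(r,r);A+=P;B+=P@o
    return np.linalg.solve(A,B).round(4)
c=lambda x,y:ray(s,180+x/2.2,180+y/2.2)
e=lambda x,y:ray(d,300+(x-484)/2.5,200+y/2.5)
for n,p,q in [('plug',(117,84),(628,257)),('fix',(296,214),(663,54)),('port',(373,269),(632,58)),('purple',(202,130),(615,181)),('blueA',(57,53),(630,348)),('blueB',(47,136),(748,277))]:
    print(n,tri(c(*p),e(*q)))
E
```

```text
plug [0.4725 0.1642 0.0764]
fix [ 0.4503 -0.0506  0.0926]
port [ 0.4712 -0.1122  0.049 ]
purple [0.4827 0.0756 0.0689]
blueA [0.47   0.2392 0.07  ]
blueB [0.3973 0.1732 0.0709]
```

Call:
jog_arm(
  plan=[
    {"dx": 20.6,"dy": -12.8,"dz": 9,"grip": 0.35},
    {"dx": 20.6,"dy": -12.8,"dz": 9,"grip": 0.35},
    {"dx": 20.6,"dy": -12.8,"dz": 9,"grip": 0.35},
    {"dx": 20.6,"dy": -12.8,"dz": 9,"grip": 0.35},
    {"dx": 20.6,"dy": -12.8,"dz": 9,"grip": 0.35},
    {"dx": 20.6,"dy": -12.8,"dz": 9,"grip": 0.35},
    {"dx": 20.6,"dy": -12.8,"dz": 9,"grip": 0.35},
    {"dx": 20.6,"dy": -12.8,"dz": 9,"grip": 0.35},
    {"az": -1,"grip": 0.35},
    {"az": -1,"grip": 0.35},
    {"az": -1,"grip": 0.35},
    {"grip": 0.35},
    {"grip": 0.35},
    {"grip": 0.35},
  ],
  grip_force=40,
)

```text
$.plan[0]: bad value
```

```bash
python3 - <<'E'
from h import *
d=grab('wrist','w1');E=d['extrinsics'];print(d['k1'],-E[:3,:3].T@E[:3,3],d['K']);print(proj(d,[.4725,.1642,.082]))
st=sensors.get_state();print(st['position'],st['ee_rot'],st['width'])
E
```

```text
-0.06256548661103116 [0.57348713 0.08289349 0.37380633] [[371.56729843   0.         318.30411549]
 [  0.         371.56729843 242.68365634]
 [  0.           0.           1.        ]]
(np.float64(174.921871255229), np.float64(-1.374522886696667))
[5.74855678e-01 2.67408186e-05 4.04022562e-01] [-5.66944774e-04  7.07103035e-01  7.07110167e-01 -4.33948339e-04] 0.08531264985723055
```

View pics/w1.png

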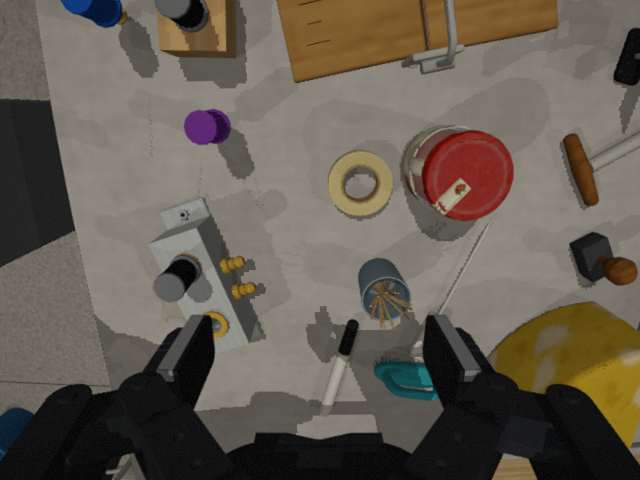

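The wrist view shows the plug and stand at the top edge (182,8), the fixed plug at (178,280) and the open port ring at (215,323). The move was refused, so I'll give all the keys in each row.

Call:
jog_arm(
  plan=[
    {"dx": 20.6,"dy": -12.8,"dz": 9,"ax": 0,"ay": 0,"az": 0,"grip": 0.35},
    {"dx": 20.6,"dy": -12.8,"dz": 9,"ax": 0,"ay": 0,"az": 0,"grip": 0.35},
    {"dx": 20.6,"dy": -12.8,"dz": 9,"ax": 0,"ay": 0,"az": 0,"grip": 0.35},
    {"dx": 20.6,"dy": -12.8,"dz": 9,"ax": 0,"ay": 0,"az": 0,"grip": 0.35},
    {"dx": 20.6,"dy": -12.8,"dz": 9,"ax": 0,"ay": 0,"az": 0,"grip": 0.35},
    {"dx": 20.6,"dy": -12.8,"dz": 9,"ax": 0,"ay": 0,"az": 0,"grip": 0.35},
  ],
  grip_force=40,
)

```text
clock: 0.65
position: [0.4973, 0.1244, 0.3501]
ee_rot: [-0.0, 0.707, 0.707, -0.0]
contact_force: [0.3, 0.8, -0.7]
width: 0.0554
gripper_force: 0.0
```

```bash
python3 - <<'E'
from h import *
d=dict(np.load('pics/w1.npz'))
print('port',onz(d,215,324,.054),'fix',onz(d,171,283,.096),'plug',onz(d,174,5,.082),'purp',onz(d,203,127,.074))
st=sensors.get_state();print(st['position'],st['ee_rot'],st['width'])
E
```

```text
port [ 0.47048032 -0.11121704  0.054     ] fix [ 0.45071977 -0.04710417  0.096     ] plug [0.47148003 0.16012887 0.082     ] purp [0.48305748 0.0760659  0.074     ]
[0.49733955 0.12439821 0.35008721] [-1.22816928e-04  7.07207538e-01  7.07005986e-01 -1.37397710e-04] 0.05536676427333179
```

Call:
jog_arm(
  plan=[
    {"dx": 19.5,"dy": -12.6,"dz": 15,"ax": 0,"ay": 0,"az": 0,"grip": 0.35},
    {"dx": 19.5,"dy": -12.6,"dz": 15,"ax": 0,"ay": 0,"az": 0,"grip": 0.35},
    {"dx": 0,"dy": 0,"dz": 0,"ax": 0,"ay": 0,"az": -1,"grip": 0.35},
    {"dx": 0,"dy": 0,"dz": 0,"ax": 0,"ay": 0,"az": -1,"grip": 0.35},
    {"dx": 0,"dy": 0,"dz": 0,"ax": 0,"ay": 0,"az": -1,"grip": 0.35},
    {"dx": 0,"dy": 0,"dz": 0,"ax": 0,"ay": 0,"az": 0,"grip": 0.35},
    {"dx": 0,"dy": 0,"dz": 0,"ax": 0,"ay": 0,"az": 0,"grip": 0.35},
    {"dx": 0,"dy": 0,"dz": 0,"ax": 0,"ay": 0,"az": 0,"grip": 0.35},
  ],
)

```text
clock: 1.32
position: [0.473, 0.1625, 0.3207]
ee_rot: [0.0, 0.589, 0.808, -0.0]
contact_force: [0.4, 0.1, 0.1]
width: 0.0551
gripper_force: 0.0
```

```bash
python3 - <<'E'
from h import *
d=grab('wrist','w2');print(proj(d,[.472,.163,.082]))
E
```

```text
(np.float64(319.1281129076689), np.float64(260.65881991325693))
```

View pics/w2.png

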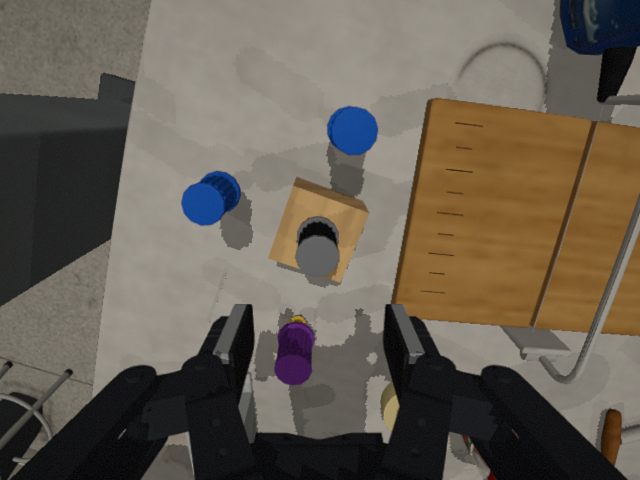

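The wrist view shows the cap's centre at (318,255), within 6 px of the prediction and centred between the fingers.

```bash
python3 - <<'E'
from h import *
d=dict(np.load('pics/w2.npz'))
a=d['image'].astype(int)[200:290,280:360];m=((a.max(2)-a.min(2)<18)&(a.mean(2)>65)&(a.mean(2)<125)).astype(np.uint8)
n,l,s,c=cv2.connectedComponentsWithStats(m);i=1+s[1:,4].argmax();print(s[i],c[i]+[280,200])
st=sensors.get_state();w,x,y,z=st['ee_rot'];tx=np.array([x*x-y*y,2*x*y]);ty=np.array([2*x*y,y*y-x*x]);print(tx,ty)
for u,v in [(318,255),c[i]+[280,200]]:
  p=onz(d,u,v,.082);e=p[:2]-st['position'][:2];print(p,'tool dx,dy mm',e@tx*1e3,e@ty*1e3)
E
```

```text
[   0   36   62   52 1706] [316.26377491 259.98886284]
[-0.30718937  0.95164841] [0.95164841 0.30718937]
[0.47023562 0.16626199 0.082     ] tool dx,dy mm 4.440277683972594 -1.5225916973278768
[0.47022415 0.16288335 0.082     ] tool dx,dy mm 1.2285219116736383 -2.5713930999984167
```

Call:
jog_arm(
  plan=[
    {"dx": 4,"dy": -1.5,"dz": 2,"ax": 0,"ay": 0,"az": 0,"grip": 0.35},
    {"dx": 0,"dy": 0,"dz": 20,"ax": 0,"ay": 0,"az": 0,"grip": 0.35},
    {"dx": 0,"dy": 0,"dz": 20,"ax": 0,"ay": 0,"az": 0,"grip": 0.35},
    {"dx": 0,"dy": 0,"dz": 20,"ax": 0,"ay": 0,"az": 0,"grip": 0.35},
    {"dx": 0,"dy": 0,"dz": 20,"ax": 0,"ay": 0,"az": 0,"grip": 0.35},
    {"dx": 0,"dy": 0,"dz": 12,"ax": 0,"ay": 0,"az": 0,"grip": 0.35},
    {"dx": 0,"dy": 0,"dz": 8,"ax": 0,"ay": 0,"az": 0,"grip": 0.35},
    {"dx": 0,"dy": 0,"dz": 0,"ax": 0,"ay": 0,"az": 0,"grip": 0.35},
    {"dx": 0,"dy": 0,"dz": 0,"ax": 0,"ay": 0,"az": 0,"grip": 0.35},
  ],
)

```text
clock: 2.12
position: [0.4705, 0.166, 0.2187]
ee_rot: [-0.0, 0.588, 0.809, -0.0]
contact_force: [0.8, 0.6, 0.5]
width: 0.0555
gripper_force: 0.0
```

```bash
python3 - <<'E'
from h import *
d=grab('wrist','w3');e=grab('side','s3')
c=np.hstack([d['image'][200:480,130:510],cv2.resize(e['image'][220:380,280:460],(315,280))]);cv2.imwrite('pics/c3.png',c[:,:,::-1])
st=sensors.get_state();print(st['position'],st['contact_force'])
E
```

```text
[0.47085311 0.16607812 0.2195343 ] [ 0.3862893  -0.18997254 -0.4500462 ]
```

View pics/c3.png

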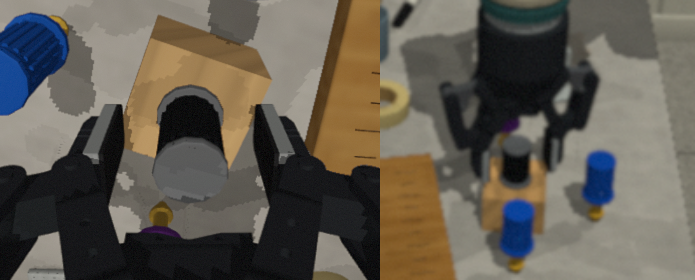

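The plug stands centred between the open pads (cap at about (320,371) in the wrist view) and the neighbouring objects are clear. Checking the along-pad offset.

```bash
python3 - <<'E'
from h import *
d=dict(np.load('pics/w3.npz'));s=dict(np.load('pics/s3.npz'))
for v in(368,371): print(onz(d,320,v,.082))
print('flange',onz(d,322,301,.044))
print('side',onz(s,280+516*0+ (516-380)*180/315,220+145*160/280,.082))
E
```

```text
[0.46936773 0.16699884 0.082     ]
[0.46975835 0.16580099 0.082     ]
flange [0.46849072 0.17297119 0.044     ]
side [0.47243131 0.17113351 0.082     ]
```

Call:
jog_arm(
  plan=[
    {"dx": 0,"dy": 0,"dz": 0,"ax": 0,"ay": 0,"az": 0,"grip": 1},
    {"dx": 0,"dy": 0,"dz": 0,"ax": 0,"ay": 0,"az": 0,"grip": 1},
    {"dx": 0,"dy": 0,"dz": 0,"ax": 0,"ay": 0,"az": 0,"grip": 1},
    {"dx": 0,"dy": 0,"dz": 0,"ax": 0,"ay": 0,"az": 0,"grip": 1},
    {"dx": 0,"dy": 0,"dz": 0,"ax": 0,"ay": 0,"az": 0,"grip": 1},
    {"dx": 0,"dy": 0,"dz": 0,"ax": 0,"ay": 0,"az": 0,"grip": 1},
    {"dx": 0,"dy": 0,"dz": 0,"ax": 0,"ay": 0,"az": 0,"grip": 1},
    {"dx": 0,"dy": 0,"dz": 0,"ax": 0,"ay": 0,"az": 0,"grip": 1},
  ],
  grip_force=80,
)

```text
clock: 2.88
position: [0.4707, 0.166, 0.2196]
ee_rot: [0.001, 0.588, 0.809, 0.001]
contact_force: [-0.8, -0.2, 6.5]
width: 0.0235
gripper_force: 77.8
```

Call:
jog_arm(
  plan=[
    {"dx": 0,"dy": 0,"dz": -8,"ax": 0,"ay": 0,"az": 0,"grip": 1},
    {"dx": 0,"dy": 0,"dz": -12,"ax": 0,"ay": 0,"az": 0,"grip": 1},
    {"dx": 0,"dy": 0,"dz": -20,"ax": 0,"ay": 0,"az": 0,"grip": 1},
    {"dx": 0,"dy": 0,"dz": -20,"ax": 0,"ay": 0,"az": 0,"grip": 1},
    {"dx": 0,"dy": 0,"dz": -20,"ax": 0,"ay": 0,"az": 0,"grip": 1},
    {"dx": 0,"dy": 0,"dz": -20,"ax": 0,"ay": 0,"az": 0,"grip": 1},
    {"dx": 0,"dy": 0,"dz": -20,"ax": 0,"ay": 0,"az": 0,"grip": 1},
    {"dx": 0,"dy": 0,"dz": -5,"ax": 0,"ay": 0,"az": 0,"grip": 1},
    {"dx": 0,"dy": 0,"dz": 0,"ax": 0,"ay": 0,"az": 0,"grip": 1},
    {"dx": 0,"dy": 0,"dz": 0,"ax": 0,"ay": 0,"az": 0,"grip": 1},
  ],
)

```text
clock: 3.72
position: [0.47, 0.1658, 0.3432]
ee_rot: [-0.0, 0.588, 0.809, -0.0]
contact_force: [-0.3, -0.3, -0.9]
width: 0.0233
gripper_force: 78.3
```

Call:
jog_arm(
  plan=[
    {"dx": -26.5,"dy": -8.5,"dz": 0,"ax": 0,"ay": 0,"az": 0,"grip": 1},
    {"dx": -26.5,"dy": -8.5,"dz": 0,"ax": 0,"ay": 0,"az": 0,"grip": 1},
    {"dx": -26.5,"dy": -8.5,"dz": 0,"ax": 0,"ay": 0,"az": 0,"grip": 1},
    {"dx": -26.5,"dy": -8.5,"dz": 0,"ax": 0,"ay": 0,"az": 0,"grip": 1},
    {"dx": -26.5,"dy": -8.5,"dz": 0,"ax": 0,"ay": 0,"az": 0,"grip": 1},
    {"dx": -26.5,"dy": -8.5,"dz": 0,"ax": 0,"ay": 0,"az": 0,"grip": 1},
    {"dx": -26.5,"dy": -8.5,"dz": 0,"ax": 0,"ay": 0,"az": 0,"grip": 1},
    {"dx": -26.5,"dy": -8.5,"dz": 0,"ax": 0,"ay": 0,"az": 0,"grip": 1},
    {"dx": -26.5,"dy": -8.5,"dz": 0,"ax": 0,"ay": 0,"az": 0,"grip": 1},
    {"dx": -26.5,"dy": -8.5,"dz": 0,"ax": 0,"ay": 0,"az": 0,"grip": 1},
    {"dx": 0,"dy": 0,"dz": 0,"ax": 0,"ay": 0,"az": 0,"grip": 1},
    {"dx": 0,"dy": 0,"dz": 0,"ax": 0,"ay": 0,"az": 0,"grip": 1},
    {"dx": 0,"dy": 0,"dz": 0,"ax": 0,"ay": 0,"az": 0,"grip": 1},
  ],
)

```text
clock: 4.8
position: [0.4709, -0.112, 0.3424]
ee_rot: [-0.002, 0.588, 0.809, -0.0]
contact_force: [0.5, 0.5, -0.9]
width: 0.0233
gripper_force: 78.3
```

```bash
python3 - <<'E'
from h import *
d=grab('wrist','w4');e=grab('scene','s4')
c=np.hstack([d['image'][140:480,140:500],cv2.resize(e['image'][170:350,260:440],(340,340))]);cv2.imwrite('pics/c4.png',c[:,:,::-1])
st=sensors.get_state();print(st['position'],st['contact_force'],st['width'])
E
```

```text
[ 0.47108193 -0.111405    0.342924  ] [-0.29098147  0.7909654  -0.86277605] 0.023394040357214922
```

View pics/c4.png

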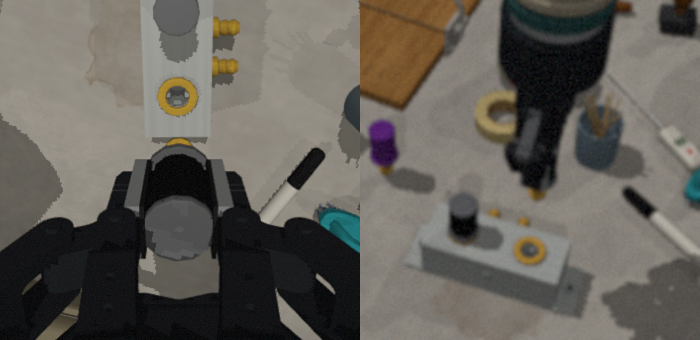

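The wrist crop shows the port ring at (318,236), the stem just behind it and the cap at (320,366). In the scene view the stem tip is at about (355,275) above the ring at (349,303).

```bash
cat > m.py <<'E'
from h import *
def ring(d,u,v,w):
    x0,y0=int(u-w),int(v-w)
    h=cv2.cvtColor(d['image'],cv2.COLOR_RGB2HSV)[y0:y0+2*w,x0:x0+2*w].astype(int)
    m=((h[...,1]>110)&(h[...,2]>60)&(h[...,0]>10)&(h[...,0]<35)).astype(np.uint8)
    n,l,s,c=cv2.connectedComponentsWithStats(m)
    i=1+s[1:,4].argmax();pts=cv2.convexHull(np.argwhere(l==i)[:,::-1].astype(np.int32))
    (cx,cy),ax,an=cv2.fitEllipse(pts);return cx+x0,cy+y0,ax
def tool(e):
    w,x,y,z=sensors.get_state()['ee_rot'];n=np.hypot(x,y);x/=n;y/=n
    return e[0]*(x*x-y*y)+e[1]*2*x*y, e[0]*2*x*y+e[1]*(y*y-x*x)
E
python3 - <<'E'
from m import *
d=dict(np.load('pics/w4.npz'));s=dict(np.load('pics/s4.npz'));st=sensors.get_state();p=st['position'];zc=p[2]-.1376
for D,u,v,w in((d,318,236,24),(s,349.5,302.5,14)):
    r=ring(D,u,v,w);q=onz(D,r[0],r[1],.054);print(r,q,'err tool mm',np.array(tool(q-p))*1e3)
for v in(364,368):
  q=onz(d,320,v,zc);print('cap',q,np.array(tool(q-p))*1e3)
q=onz(s,260+539*0+(539-360)*180/340,170+196*180/340,p[2]-.2116);print('tip scene',q,np.array(tool(q-p))*1e3)
E
```

```text
(317.0698184967041, 236.2194480895996, (37.853458404541016, 39.85536193847656)) [ 0.46790575 -0.11192256  0.054     ] err tool mm [ 0.49224081 -3.18020628]
(349.2080068588257, 302.31775760650635, (13.85496711730957, 16.211334228515625)) [ 0.46757697 -0.11328578  0.054     ] err tool mm [-0.70197378 -3.91526422]
cap [ 0.4690276  -0.10945408  0.205324  ] [ 2.49152614 -1.34859259]
cap [ 0.46954406 -0.11103971  0.205324  ] [ 0.82390616 -1.34894602]
tip scene [ 0.474262   -0.11351382  0.131324  ] [-2.9905151   2.36996833]
```

Call:
jog_arm(
  plan=[
    {"dx": 0,"dy": -2.5,"dz": 10,"ax": 0,"ay": 0,"az": 0,"grip": 1},
    {"dx": 0,"dy": 0,"dz": 15,"ax": 0,"ay": 0,"az": 0,"grip": 1},
    {"dx": 0,"dy": 0,"dz": 15,"ax": 0,"ay": 0,"az": 0,"grip": 1},
    {"dx": 0,"dy": 0,"dz": 15,"ax": 0,"ay": 0,"az": 0,"grip": 1},
    {"dx": 0,"dy": 0,"dz": 6,"ax": 0,"ay": 0,"az": 0,"grip": 1},
    {"dx": 0,"dy": 0,"dz": 0,"ax": 0,"ay": 0,"az": 0,"grip": 1},
    {"dx": 0,"dy": 0,"dz": 0,"ax": 0,"ay": 0,"az": 0,"grip": 1},
    {"dx": 0,"dy": 0,"dz": 0,"ax": 0,"ay": 0,"az": 0,"grip": 1},
  ],
)

```text
clock: 5.57
position: [0.4695, -0.1129, 0.2835]
ee_rot: [0.001, 0.588, 0.809, 0.0]
contact_force: [-0.1, -0.7, 0.3]
width: 0.0231
gripper_force: 78.3
```

```bash
python3 - <<'E'
from m import *
d=grab('wrist','w5');e=grab('scene','s5');f=grab('side','t5')
g=lambda I,u,v,w,h,s:cv2.resize(I['image'][v:v+h,u:u+w],None,fx=s,fy=s,interpolation=cv2.INTER_CUBIC)
c=np.zeros((300,800,3),np.uint8)
a=g(d,240,200,160,200,1.5);c[:300,:240]=a
b=g(e,310,245,70,75,4);c[:300,240:520]=b
a=g(f,330,190,70,75,4);c[:,520:800]=a
cv2.imwrite('pics/c5.png',c[:,:,::-1]);st=sensors.get_state();print(st['position'],st['contact_force'])
E
```

```text
[ 0.46936241 -0.11316384  0.28352939] [ 0.69701898  0.03813344 -0.4275304 ]
```

View pics/c5.png

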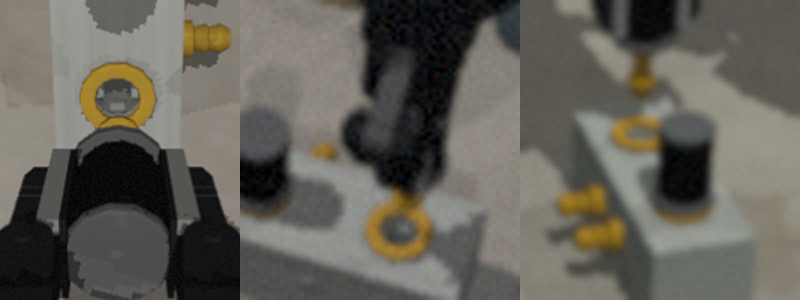

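The wrist crop puts the ring at (319,265). In the scene view the stem tip is at (351,296) over the ring at (350,302). In the side view the tip is at (361,214) over the ring at (359.5,223).

```bash
python3 - <<'E'
from m import *
L=lambda f:dict(np.load(f'pics/{f}.npz'))
w,s,t=L('w5'),L('s5'),L('t5');p=sensors.get_state()['position'];zt=p[2]-.2116
for n,D,r,q in(('scene',s,(349.75,302.25),(350.75,296.3)),('side',t,(359.5,223),(360.75,214.2))):
    R=onz(D,*r,.054);T=onz(D,*q,zt);print(n,R,T,'move tool mm',np.array(tool(R-T))*1e3)
r=ring(w,319,262,34);R=onz(w,r[0],r[1],.054);R2=onz(w,319.3,265.3,.054);C=onz(w,320,366,p[2]-.1376);F=[onz(w,240+x/1.5,200+132/1.5,p[2]-.1756) for x in (77,162)]
print('wrist',r,R,R2,'cap',C,np.array(tool(R2-p))*1e3,np.array(tool(R2-C))*1e3)
E
```

```text
scene [ 0.46825893 -0.11394452  0.054     ] [ 0.4691084  -0.11402345  0.07192939] move tool mm [ 0.33767099 -0.783461  ]
side [ 0.47113895 -0.10544461  0.054     ] [ 0.46934035 -0.10921794  0.07192939] move tool mm [3.03246982 2.87699659]
wrist (317.9537658691406, 264.7573699951172, (47.45668411254883, 50.09552764892578)) [ 0.46783099 -0.11172309  0.054     ] [ 0.46867705 -0.1118046   0.054     ] cap [ 0.46858216 -0.11180926  0.14592939] [ 1.50453563 -0.23158989] [-0.02489983  0.09167802]
```

Call:
jog_arm(
  plan=[
    {"dx": 0.7,"dy": 0,"dz": 8,"ax": 0,"ay": 0,"az": 0,"grip": 1},
    {"dx": 0,"dy": 0,"dz": 6,"ax": 0,"ay": 0,"az": 0,"grip": 1},
    {"dx": 0,"dy": 0,"dz": 2,"ax": 0,"ay": 0,"az": 0,"grip": 1},
    {"dx": 0,"dy": 0,"dz": 2,"ax": 0,"ay": 0,"az": 0,"grip": 1},
    {"dx": 0,"dy": 0,"dz": 2,"ax": 0,"ay": 0,"az": 0,"grip": 1},
    {"dx": 0,"dy": 0,"dz": 2,"ax": 0,"ay": 0,"az": 0,"grip": 1},
    {"dx": 0,"dy": 0,"dz": 0,"ax": 0,"ay": 0,"az": 0,"grip": 1},
  ],
)

```text
clock: 6.3
position: [0.4687, -0.1125, 0.2603]
ee_rot: [-0.0, 0.588, 0.809, -0.0]
contact_force: [0.1, 0.7, -0.5]
width: 0.0233
gripper_force: 78.3
```

Call:
jog_arm(
  plan=[
    {"dx": 0,"dy": 0,"dz": 2,"ax": 0,"ay": 0,"az": 0,"grip": 1},
    {"dx": 0,"dy": 0,"dz": 2,"ax": 0,"ay": 0,"az": 0,"grip": 1},
    {"dx": 0,"dy": 0,"dz": 2,"ax": 0,"ay": 0,"az": 0,"grip": 1},
    {"dx": 0,"dy": 0,"dz": 0,"ax": 0,"ay": 0,"az": 0,"grip": 1},
  ],
)

```text
clock: 6.63
position: [0.4687, -0.1124, 0.2543]
ee_rot: [-0.0, 0.588, 0.809, -0.0]
contact_force: [-0.6, 0.1, -1.3]
width: 0.0231
gripper_force: 78.3
```

Call:
jog_arm(
  plan=[
    {"dx": 0,"dy": 0,"dz": 1,"ax": 0,"ay": 0,"az": 0,"grip": 1},
    {"dx": 0,"dy": 0,"dz": 1,"ax": 0,"ay": 0,"az": 0,"grip": 1},
    {"dx": 0,"dy": 0,"dz": 1,"ax": 0,"ay": 0,"az": 0,"grip": 1},
    {"dx": 0,"dy": 0,"dz": 1,"ax": 0,"ay": 0,"az": 0,"grip": 1},
    {"dx": 0,"dy": 0,"dz": 0,"ax": 0,"ay": 0,"az": 0,"grip": 1},
  ],
)

```text
clock: 7.05
position: [0.4687, -0.1123, 0.2506]
ee_rot: [-0.0, 0.588, 0.809, 0.0]
contact_force: [-0.9, -0.2, -0.6]
width: 0.0234
gripper_force: 78.4
```

Call:
jog_arm(
  plan=[
    {"dx": 0,"dy": 0,"dz": 1,"ax": 0,"ay": 0,"az": 0,"grip": 1},
    {"dx": 0,"dy": 0,"dz": 1,"ax": 0,"ay": 0,"az": 0,"grip": 1},
    {"dx": 0,"dy": 0,"dz": 1,"ax": 0,"ay": 0,"az": 0,"grip": 1},
    {"dx": 0,"dy": 0,"dz": 0,"ax": 0,"ay": 0,"az": 0,"grip": 1},
  ],
)

```text
clock: 7.38
position: [0.4691, -0.1124, 0.2481]
ee_rot: [0.0, 0.588, 0.809, 0.0]
contact_force: [-0.3, 0.5, 3.0]
width: 0.0233
gripper_force: 78.8
```

Call:
jog_arm(
  plan=[
    {"dx": 0,"dy": 0,"dz": 1,"ax": 0,"ay": 0,"az": 0,"grip": 1},
    {"dx": 0,"dy": 0,"dz": 1,"ax": 0,"ay": 0,"az": 0,"grip": 1},
    {"dx": 0,"dy": 0,"dz": 1,"ax": 0,"ay": 0,"az": 0,"grip": 1},
    {"dx": 0,"dy": 0,"dz": 0,"ax": 0,"ay": 0,"az": 0,"grip": 1},
  ],
)

```text
clock: 7.72
position: [0.469, -0.1125, 0.2448]
ee_rot: [0.001, 0.588, 0.809, 0.0]
contact_force: [1.1, 0.7, 0.4]
width: 0.0234
gripper_force: 78.5
```

Call:
jog_arm(
  plan=[
    {"dx": 0,"dy": 0,"dz": 1,"ax": 0,"ay": 0,"az": 0,"grip": 1},
    {"dx": 0,"dy": 0,"dz": 1,"ax": 0,"ay": 0,"az": 0,"grip": 1},
    {"dx": 0,"dy": 0,"dz": 1,"ax": 0,"ay": 0,"az": 0,"grip": 1},
    {"dx": 0,"dy": 0,"dz": 0,"ax": 0,"ay": 0,"az": 0,"grip": 1},
  ],
)

```text
clock: 8.05
position: [0.4689, -0.1125, 0.2415]
ee_rot: [0.0, 0.588, 0.809, 0.0]
contact_force: [-0.0, 0.7, 1.4]
width: 0.0234
gripper_force: 78.7
```

Call:
jog_arm(
  plan=[
    {"dx": 0,"dy": 0,"dz": 1,"ax": 0,"ay": 0,"az": 0,"grip": 1},
    {"dx": 0,"dy": 0,"dz": 1,"ax": 0,"ay": 0,"az": 0,"grip": 1},
    {"dx": 0,"dy": 0,"dz": 1,"ax": 0,"ay": 0,"az": 0,"grip": 1},
    {"dx": 0,"dy": 0,"dz": 0,"ax": 0,"ay": 0,"az": 0,"grip": 1},
  ],
)

```text
clock: 8.38
position: [0.4685, -0.1124, 0.2381]
ee_rot: [-0.001, 0.588, 0.809, -0.0]
contact_force: [0.2, 0.6, -0.7]
width: 0.0235
gripper_force: 78.6
```

Call:
jog_arm(
  plan=[
    {"dx": 0,"dy": 0,"dz": 1,"ax": 0,"ay": 0,"az": 0,"grip": 1},
    {"dx": 0,"dy": 0,"dz": 1,"ax": 0,"ay": 0,"az": 0,"grip": 1},
    {"dx": 0,"dy": 0,"dz": 0,"ax": 0,"ay": 0,"az": 0,"grip": 1},
  ],
)

```text
clock: 8.63
position: [0.4686, -0.1125, 0.2363]
ee_rot: [-0.0, 0.588, 0.809, -0.0]
contact_force: [-0.4, -0.1, -0.2]
width: 0.0233
gripper_force: 78.6
```

Call:
jog_arm(
  plan=[
    {"dx": 0,"dy": 0,"dz": 0.6,"ax": 0,"ay": 0,"az": 0,"grip": 1},
    {"dx": 0,"dy": 0,"dz": 0,"ax": 0,"ay": 0,"az": 0,"grip": 1},
  ],
)

```text
clock: 8.8
position: [0.4688, -0.1125, 0.236]
ee_rot: [-0.0, 0.588, 0.809, -0.0]
contact_force: [-0.1, 0.2, -0.6]
width: 0.0229
gripper_force: 78.6
```

Call:
jog_arm(
  plan=[
    {"dx": 0,"dy": 0,"dz": 0.6,"ax": 0,"ay": 0,"az": 0,"grip": 1},
    {"dx": 0,"dy": 0,"dz": 0,"ax": 0,"ay": 0,"az": 0,"grip": 1},
  ],
)

```text
clock: 8.97
position: [0.4688, -0.1125, 0.2355]
ee_rot: [-0.0, 0.588, 0.809, 0.0]
contact_force: [0.4, 0.2, -0.4]
width: 0.0234
gripper_force: 78.6
```

Call:
jog_arm(
  plan=[
    {"dx": 0,"dy": 0,"dz": 0.6,"ax": 0,"ay": 0,"az": 0,"grip": 1},
    {"dx": 0,"dy": 0,"dz": 0,"ax": 0,"ay": 0,"az": 0,"grip": 1},
  ],
)

```text
clock: 9.13
position: [0.4688, -0.1124, 0.2349]
ee_rot: [0.0, 0.588, 0.809, 0.0]
contact_force: [-0.1, -0.3, -0.5]
width: 0.0235
gripper_force: 78.6
```

Call:
jog_arm(
  plan=[
    {"dx": 0,"dy": 0,"dz": 0.6,"ax": 0,"ay": 0,"az": 0,"grip": 1},
    {"dx": 0,"dy": 0,"dz": 0,"ax": 0,"ay": 0,"az": 0,"grip": 1},
  ],
)

```text
clock: 9.3
position: [0.4688, -0.1125, 0.2342]
ee_rot: [-0.0, 0.588, 0.809, 0.0]
contact_force: [-0.2, -0.1, 0.0]
width: 0.0233
gripper_force: 78.6
```

Call:
jog_arm(
  plan=[
    {"dx": 0,"dy": 0,"dz": 0.6,"ax": 0,"ay": 0,"az": 0,"grip": 1},
    {"dx": 0,"dy": 0,"dz": 0,"ax": 0,"ay": 0,"az": 0,"grip": 1},
  ],
)

```text
clock: 9.47
position: [0.4689, -0.1125, 0.2337]
ee_rot: [0.0, 0.588, 0.809, 0.0]
contact_force: [0.7, -0.2, -0.2]
width: 0.023
gripper_force: 78.6
```

Call:
jog_arm(
  plan=[
    {"dx": 0,"dy": 0,"dz": 0.5,"ax": 0,"ay": 0,"az": 0,"grip": 1},
    {"dx": 0,"dy": 0,"dz": 0,"ax": 0,"ay": 0,"az": 0,"grip": 1},
  ],
)

```text
clock: 9.63
position: [0.4689, -0.1125, 0.2337]
ee_rot: [0.0, 0.588, 0.809, 0.0]
contact_force: [-1.1, 0.6, 4.0]
width: 0.0231
gripper_force: 79.0
```

Call:
jog_arm(
  plan=[
    {"dx": 0,"dy": 0,"dz": 0.5,"ax": 0,"ay": 0,"az": 0,"grip": 1},
    {"dx": 0,"dy": 0,"dz": 0,"ax": 0,"ay": 0,"az": 0,"grip": 1},
  ],
)

```text
clock: 9.8
position: [0.4689, -0.1125, 0.2336]
ee_rot: [0.0, 0.588, 0.809, 0.0]
contact_force: [-2.5, 1.0, 8.7]
width: 0.0232
gripper_force: 79.3
```

Call:
jog_arm(
  plan=[
    {"dx": 0,"dy": 0,"dz": 0.4,"ax": 0,"ay": 0,"az": 0,"grip": 1},
    {"dx": 0,"dy": 0,"dz": 0,"ax": 0,"ay": 0,"az": 0,"grip": 1},
    {"dx": 0,"dy": 0,"dz": 0,"ax": 0,"ay": 0,"az": 0,"grip": 1},
    {"dx": 0,"dy": 0,"dz": 0,"ax": 0,"ay": 0,"az": 0,"grip": 1},
  ],
)

```text
clock: 10.13
position: [0.4688, -0.1124, 0.2336]
ee_rot: [0.0, 0.588, 0.809, 0.0]
contact_force: [-2.5, 1.2, 10.4]
width: 0.0232
gripper_force: 79.5
```

Call:
jog_arm(
  plan=[
    {"dx": 0,"dy": 0,"dz": -0.7,"ax": 0,"ay": 0,"az": 0,"grip": 1},
    {"dx": 0,"dy": 0,"dz": -0.7,"ax": 0,"ay": 0,"az": 0,"grip": 1},
    {"dx": 0,"dy": 0,"dz": -0.6,"ax": 0,"ay": 0,"az": 0,"grip": 1},
    {"dx": 0,"dy": 0,"dz": 0,"ax": 0,"ay": 0,"az": 0,"grip": 1},
  ],
)

```text
clock: 10.47
position: [0.4688, -0.1125, 0.2342]
ee_rot: [-0.0, 0.588, 0.809, 0.0]
contact_force: [-0.5, -1.0, -0.8]
width: 0.0235
gripper_force: 78.6
```

Call:
jog_arm(
  plan=[
    {"dx": 0,"dy": 0,"dz": -0.5,"ax": 0,"ay": 0,"az": 0,"grip": 1},
    {"dx": 0,"dy": 0,"dz": 0,"ax": 0,"ay": 0,"az": 0,"grip": 1},
  ],
)

```text
clock: 10.63
position: [0.4688, -0.1125, 0.2346]
ee_rot: [-0.0, 0.588, 0.809, -0.0]
contact_force: [-0.8, 0.4, 0.3]
width: 0.0234
gripper_force: 78.6
```

Call:
jog_arm(
  plan=[
    {"dx": 0,"dy": 0,"dz": -0.5,"ax": 0,"ay": 0,"az": 0,"grip": 1},
    {"dx": 0,"dy": 0,"dz": 0,"ax": 0,"ay": 0,"az": 0,"grip": 1},
  ],
)

```text
clock: 10.8
position: [0.4689, -0.1125, 0.2353]
ee_rot: [-0.0, 0.588, 0.809, 0.0]
contact_force: [-0.2, 0.2, 0.2]
width: 0.0232
gripper_force: 78.6
```

Call:
jog_arm(
  plan=[
    {"dx": 0,"dy": 0,"dz": -0.5,"ax": 0,"ay": 0,"az": 0,"grip": 1},
    {"dx": 0,"dy": 0,"dz": 0,"ax": 0,"ay": 0,"az": 0,"grip": 1},
  ],
)

```text
clock: 10.97
position: [0.4689, -0.1125, 0.2358]
ee_rot: [0.0, 0.588, 0.809, 0.0]
contact_force: [-0.2, 0.7, -0.8]
width: 0.0233
gripper_force: 78.6
```

Call:
jog_arm(
  plan=[
    {"dx": 0,"dy": 0,"dz": -0.5,"ax": 0,"ay": 0,"az": 0,"grip": 1},
    {"dx": 0,"dy": 0,"dz": 0,"ax": 0,"ay": 0,"az": 0,"grip": 1},
  ],
)

```text
clock: 11.13
position: [0.4689, -0.1125, 0.2364]
ee_rot: [0.0, 0.588, 0.809, 0.0]
contact_force: [0.4, -0.9, -0.9]
width: 0.0235
gripper_force: 78.6
```

Call:
jog_arm(
  plan=[
    {"dx": 0,"dy": 0,"dz": -0.5,"ax": 0,"ay": 0,"az": 0,"grip": 1},
    {"dx": 0,"dy": 0,"dz": 0,"ax": 0,"ay": 0,"az": 0,"grip": 1},
  ],
)

```text
clock: 11.3
position: [0.4688, -0.1125, 0.2369]
ee_rot: [0.0, 0.588, 0.809, 0.0]
contact_force: [-0.4, -1.8, 0.4]
width: 0.0232
gripper_force: 78.6
```

Call:
jog_arm(
  plan=[
    {"dx": 0,"dy": 0,"dz": -0.5,"ax": 0,"ay": 0,"az": 0,"grip": 1},
    {"dx": 0,"dy": 0,"dz": 0,"ax": 0,"ay": 0,"az": 0,"grip": 1},
  ],
)

```text
clock: 11.47
position: [0.4689, -0.1125, 0.2374]
ee_rot: [0.0, 0.588, 0.809, 0.0]
contact_force: [-0.7, 0.5, -0.9]
width: 0.023
gripper_force: 78.6
```

Call:
jog_arm(
  plan=[
    {"dx": 0,"dy": 0,"dz": -0.5,"ax": 0,"ay": 0,"az": 0,"grip": 1},
    {"dx": 0,"dy": 0,"dz": 0,"ax": 0,"ay": 0,"az": 0,"grip": 1},
  ],
)

```text
clock: 11.63
position: [0.4688, -0.1125, 0.2379]
ee_rot: [0.0, 0.588, 0.809, 0.0]
contact_force: [0.2, 0.1, 0.6]
width: 0.0233
gripper_force: 78.6
```

Call:
jog_arm(
  plan=[
    {"dx": 0,"dy": 0,"dz": -0.5,"ax": 0,"ay": 0,"az": 0,"grip": 1},
    {"dx": 0,"dy": 0,"dz": 0,"ax": 0,"ay": 0,"az": 0,"grip": 1},
  ],
)

```text
clock: 11.8
position: [0.4688, -0.1125, 0.2384]
ee_rot: [0.0, 0.588, 0.809, 0.0]
contact_force: [0.4, 0.4, -0.0]
width: 0.023
gripper_force: 78.6
```

Call:
jog_arm(
  plan=[
    {"dx": 0,"dy": 0,"dz": -0.5,"ax": 0,"ay": 0,"az": 0,"grip": 1},
    {"dx": 0,"dy": 0,"dz": 0,"ax": 0,"ay": 0,"az": 0,"grip": 1},
  ],
)

```text
clock: 11.97
position: [0.4689, -0.1125, 0.2389]
ee_rot: [0.0, 0.588, 0.809, 0.0]
contact_force: [0.4, -0.4, -1.6]
width: 0.0231
gripper_force: 78.6
```

Call:
jog_arm(
  plan=[
    {"dx": 0,"dy": 0,"dz": -0.5,"ax": 0,"ay": 0,"az": 0,"grip": 1},
    {"dx": 0,"dy": 0,"dz": 0,"ax": 0,"ay": 0,"az": 0,"grip": 1},
  ],
)

```text
clock: 12.13
position: [0.4689, -0.1125, 0.2394]
ee_rot: [0.0, 0.588, 0.809, 0.0]
contact_force: [0.1, 1.3, 0.1]
width: 0.0233
gripper_force: 78.6
```

Call:
jog_arm(
  plan=[
    {"dx": 0,"dy": 0,"dz": -0.5,"ax": 0,"ay": 0,"az": 0,"grip": 1},
    {"dx": 0,"dy": 0,"dz": 0,"ax": 0,"ay": 0,"az": 0,"grip": 1},
  ],
)

```text
clock: 12.3
position: [0.4688, -0.1124, 0.2397]
ee_rot: [-0.0, 0.588, 0.809, 0.0]
contact_force: [0.4, -0.5, -2.9]
width: 0.023
gripper_force: 78.4
```

Call:
jog_arm(
  plan=[
    {"dx": 0,"dy": 0,"dz": -0.5,"ax": 0,"ay": 0,"az": 0,"grip": 1},
    {"dx": 0,"dy": 0,"dz": 0,"ax": 0,"ay": 0,"az": 0,"grip": 1},
    {"dx": 0,"dy": 0,"dz": 0,"ax": 0,"ay": 0,"az": 0,"grip": 1},
  ],
)

```text
clock: 12.55
position: [0.4688, -0.1124, 0.2399]
ee_rot: [-0.0, 0.588, 0.809, -0.0]
contact_force: [1.7, -0.1, -6.6]
width: 0.0232
gripper_force: 78.6
```

Call:
jog_arm(
  plan=[
    {"dx": 0,"dy": 0,"dz": -0.5,"ax": 0,"ay": 0,"az": 0,"grip": 1},
    {"dx": 0,"dy": 0,"dz": 0,"ax": 0,"ay": 0,"az": 0,"grip": 1},
    {"dx": 0,"dy": 0,"dz": 0,"ax": 0,"ay": 0,"az": 0,"grip": 1},
  ],
)

```text
clock: 12.8
position: [0.4687, -0.1124, 0.2403]
ee_rot: [-0.0, 0.588, 0.809, -0.0]
contact_force: [1.4, 0.0, -9.9]
width: 0.0235
gripper_force: 78.7
```

About 3.5 N per 0.5 mm. Another 0.8 mm should give about 15 N.

Call:
jog_arm(
  plan=[
    {"dx": 0,"dy": 0,"dz": -0.4,"ax": 0,"ay": 0,"az": 0,"grip": 1},
    {"dx": 0,"dy": 0,"dz": -0.4,"ax": 0,"ay": 0,"az": 0,"grip": 1},
    {"dx": 0,"dy": 0,"dz": 0,"ax": 0,"ay": 0,"az": 0,"grip": 1},
    {"dx": 0,"dy": 0,"dz": 0,"ax": 0,"ay": 0,"az": 0,"grip": 1},
  ],
)

```text
clock: 13.13
position: [0.4686, -0.1124, 0.2409]
ee_rot: [-0.001, 0.588, 0.809, -0.0]
contact_force: [3.0, -0.7, -18.2]
width: 0.0231
gripper_force: 79.0
```

Call:
jog_arm(
  plan=[
    {"dx": 0,"dy": 0,"dz": 0,"ax": 0,"ay": 0,"az": 0,"grip": 1},
    {"dx": 0,"dy": 0,"dz": 0,"ax": 0,"ay": 0,"az": 0,"grip": 1},
    {"dx": 0,"dy": 0,"dz": 0,"ax": 0,"ay": 0,"az": 0,"grip": 1},
    {"dx": 0,"dy": 0,"dz": 0,"ax": 0,"ay": 0,"az": 0,"grip": 1},
    {"dx": 0,"dy": 0,"dz": 0,"ax": 0,"ay": 0,"az": 0,"grip": 1},
    {"dx": 0,"dy": 0,"dz": 0,"ax": 0,"ay": 0,"az": 0,"grip": 1},
    {"dx": 0,"dy": 0,"dz": 0,"ax": 0,"ay": 0,"az": 0,"grip": 1},
    {"dx": 0,"dy": 0,"dz": 0,"ax": 0,"ay": 0,"az": 0,"grip": 1},
  ],
)

```text
clock: 13.8
position: [0.4685, -0.1123, 0.2413]
ee_rot: [-0.0, 0.588, 0.809, -0.0]
contact_force: [3.1, 0.1, -23.6]
width: 0.0234
gripper_force: 79.3
```

Call:
jog_arm(
  plan=[
    {"dx": 0,"dy": 0,"dz": 1.0,"ax": 0,"ay": 0,"az": 0,"grip": 1},
  ],
)

```text
clock: 13.88
position: [0.4686, -0.1124, 0.2407]
ee_rot: [-0.0, 0.588, 0.809, -0.0]
contact_force: [2.1, -0.3, -14.6]
width: 0.0232
gripper_force: 79.7
```

```bash
python3 -c "
from h import *
for i in range(4):
    s=sensors.get_state();print(s['clock'],s['contact_force'],s['position'][2])
    if i==0: imaging.get_image('wrist')
"
```

```text
13.8833 [  2.08003698  -0.26773333 -14.60672535] 0.2407120038636345
13.9333 [  1.65703206   0.17150681 -16.4407676 ] 0.24081397407800642
13.9333 [  1.65703206   0.17150681 -16.4407676 ] 0.24081397407800642
13.9333 [  1.65703206   0.17150681 -16.4407676 ] 0.24081397407800642
```

Call:
jog_arm(
  plan=[
    {"dx": 0,"dy": 0,"dz": 0.2,"ax": 0,"ay": 0,"az": 0,"grip": 1},
    {"dx": 0,"dy": 0,"dz": 0.1,"ax": 0,"ay": 0,"az": 0,"grip": 1},
  ],
)

```text
clock: 14.1
position: [0.4686, -0.1124, 0.2407]
ee_rot: [-0.0, 0.588, 0.809, -0.0]
contact_force: [-0.2, 0.2, -16.1]
width: 0.0233
gripper_force: 79.7
```

Call:
jog_arm(
  plan=[
    {"dx": 0,"dy": 0,"dz": 0.05,"ax": 0,"ay": 0,"az": 0,"grip": 1},
    {"dx": 0,"dy": 0,"dz": 0.05,"ax": 0,"ay": 0,"az": 0,"grip": 1},
    {"dx": 0,"dy": 0,"dz": 0.05,"ax": 0,"ay": 0,"az": 0,"grip": 1},
  ],
)

```text
clock: 14.35
position: [0.4687, -0.1124, 0.2405]
ee_rot: [-0.0, 0.588, 0.809, -0.0]
contact_force: [-0.1, 0.6, -13.0]
width: 0.0233
gripper_force: 79.7
```

Call:
jog_arm(
  plan=[
    {"dx": 0,"dy": 0,"dz": 0.05,"ax": 0,"ay": 0,"az": 0,"grip": 1},
    {"dx": 0,"dy": 0,"dz": 0.05,"ax": 0,"ay": 0,"az": 0,"grip": 1},
    {"dx": 0,"dy": 0,"dz": 0.05,"ax": 0,"ay": 0,"az": 0,"grip": 1},
  ],
)

```text
clock: 14.6
position: [0.4687, -0.1125, 0.2403]
ee_rot: [0.0, 0.588, 0.809, -0.0]
contact_force: [-1.7, 0.8, -10.1]
width: 0.0228
gripper_force: 79.8
```

Call:
jog_arm(
  plan=[
    {"dx": 0,"dy": 0,"dz": -0.3,"ax": 0,"ay": 0,"az": 0,"grip": 1},
    {"dx": 0,"dy": 0,"dz": 0,"ax": 0,"ay": 0,"az": 0,"grip": 1},
    {"dx": 0,"dy": 0,"dz": 0,"ax": 0,"ay": 0,"az": 0,"grip": 1},
  ],
)

```text
clock: 14.85
position: [0.4687, -0.1125, 0.2404]
ee_rot: [-0.0, 0.588, 0.809, -0.0]
contact_force: [-0.8, 0.2, -10.0]
width: 0.0235
gripper_force: 79.7
```

Call:
jog_arm(
  plan=[
    {"dx": 0,"dy": 0,"dz": 0,"ax": 0,"ay": 0,"az": 0,"grip": 1},
    {"dx": 0,"dy": 0,"dz": 0,"ax": 0,"ay": 0,"az": 0,"grip": 1},
    {"dx": 0,"dy": 0,"dz": 0,"ax": 0,"ay": 0,"az": 0,"grip": 1},
  ],
)

```text
clock: 15.1
position: [0.4688, -0.1125, 0.2403]
ee_rot: [-0.0, 0.588, 0.809, -0.0]
contact_force: [-0.8, -0.0, -10.5]
width: 0.0234
gripper_force: 79.7
```

Call:
jog_arm(
  plan=[
    {"dx": 0,"dy": 0,"dz": 0,"ax": 0,"ay": 0,"az": 0,"grip": 1},
    {"dx": 0,"dy": 0,"dz": 0,"ax": 0,"ay": 0,"az": 0,"grip": 1},
    {"dx": 0,"dy": 0,"dz": 0,"ax": 0,"ay": 0,"az": 0,"grip": 1},
  ],
)

```text
clock: 15.35
position: [0.4688, -0.1125, 0.2403]
ee_rot: [-0.0, 0.588, 0.809, -0.0]
contact_force: [-1.1, 0.8, -9.8]
width: 0.0232
gripper_force: 79.7
```

Add 0.4 mm for a clean steady hold.

Call:
jog_arm(
  plan=[
    {"dx": 0,"dy": 0,"dz": -0.4,"ax": 0,"ay": 0,"az": 0,"grip": 1},
    {"dx": 0,"dy": 0,"dz": 0,"ax": 0,"ay": 0,"az": 0,"grip": 1},
    {"dx": 0,"dy": 0,"dz": 0,"ax": 0,"ay": 0,"az": 0,"grip": 1},
  ],
)

```text
clock: 15.6
position: [0.4688, -0.1125, 0.2405]
ee_rot: [-0.0, 0.588, 0.809, -0.0]
contact_force: [-0.8, 0.2, -12.9]
width: 0.0231
gripper_force: 79.5
```

Call:
jog_arm(
  plan=[
    {"dx": 0,"dy": 0,"dz": 0,"ax": 0,"ay": 0,"az": 0,"grip": 1},
    {"dx": 0,"dy": 0,"dz": 0,"ax": 0,"ay": 0,"az": 0,"grip": 1},
    {"dx": 0,"dy": 0,"dz": 0,"ax": 0,"ay": 0,"az": 0,"grip": 1},
  ],
)

```text
clock: 15.85
position: [0.4688, -0.1125, 0.2406]
ee_rot: [-0.0, 0.588, 0.809, -0.0]
contact_force: [-0.9, -0.4, -14.4]
width: 0.0236
gripper_force: 79.5
```

Call:
jog_arm(
  plan=[
    {"dx": 0,"dy": 0,"dz": 0,"ax": 0,"ay": 0,"az": 0,"grip": 1},
    {"dx": 0,"dy": 0,"dz": 0,"ax": 0,"ay": 0,"az": 0,"grip": 1},
    {"dx": 0,"dy": 0,"dz": 0,"ax": 0,"ay": 0,"az": 0,"grip": 1},
  ],
)

```text
clock: 16.1
position: [0.4688, -0.1125, 0.2406]
ee_rot: [-0.0, 0.588, 0.809, -0.0]
contact_force: [-1.6, 0.9, -13.9]
width: 0.0231
gripper_force: 79.5
```

Call:
jog_arm(
  plan=[
    {"dx": 0,"dy": 0,"dz": 0,"ax": 0,"ay": 0,"az": 0,"grip": 1},
    {"dx": 0,"dy": 0,"dz": 0,"ax": 0,"ay": 0,"az": 0,"grip": 1},
    {"dx": 0,"dy": 0,"dz": 0,"ax": 0,"ay": 0,"az": 0,"grip": 1},
  ],
)

```text
clock: 16.35
position: [0.4688, -0.1125, 0.2406]
ee_rot: [-0.0, 0.588, 0.809, -0.0]
contact_force: [-2.0, -0.1, -13.9]
width: 0.0231
gripper_force: 79.5
```

Call:
jog_arm(
  plan=[
    {"dx": 0,"dy": 0,"dz": 1,"ax": 0,"ay": 0,"az": 0,"grip": 1},
    {"dx": 0,"dy": 0,"dz": 1,"ax": 0,"ay": 0,"az": 0,"grip": 1},
    {"dx": 0,"dy": 0,"dz": 1,"ax": 0,"ay": 0,"az": 0,"grip": 1},
    {"dx": 0,"dy": 0,"dz": 1,"ax": 0,"ay": 0,"az": 0,"grip": 1},
    {"dx": 0,"dy": 0,"dz": 1,"ax": 0,"ay": 0,"az": 0,"grip": 1},
    {"dx": 0,"dy": 0,"dz": 0.7,"ax": 0,"ay": 0,"az": 0,"grip": 1},
    {"dx": 0,"dy": 0,"dz": 0,"ax": 0,"ay": 0,"az": 0,"grip": 1},
    {"dx": 0,"dy": 0,"dz": 0,"ax": 0,"ay": 0,"az": 0,"grip": 1},
  ],
)

```text
clock: 17.02
position: [0.4694, -0.1127, 0.2354]
ee_rot: [0.001, 0.588, 0.809, 0.0]
contact_force: [-0.6, 1.7, 0.6]
width: 0.0234
gripper_force: 80.6
```

Call:
jog_arm(
  plan=[
    {"dx": 0,"dy": 0,"dz": 0.5,"ax": 0,"ay": 0,"az": 0,"grip": 1},
    {"dx": 0,"dy": 0,"dz": 0,"ax": 0,"ay": 0,"az": 0,"grip": 1},
  ],
)

```text
clock: 17.18
position: [0.4692, -0.1127, 0.2346]
ee_rot: [0.001, 0.588, 0.809, 0.0]
contact_force: [0.3, 0.4, -0.4]
width: 0.023
gripper_force: 80.6
```

Call:
jog_arm(
  plan=[
    {"dx": 0,"dy": 0,"dz": 0,"ax": 0,"ay": 0,"az": 0,"grip": 0.4},
    {"dx": 0,"dy": 0,"dz": 0,"ax": 0,"ay": 0,"az": 0,"grip": 0.4},
    {"dx": 0,"dy": 0,"dz": 0,"ax": 0,"ay": 0,"az": 0,"grip": 0.4},
    {"dx": 0,"dy": 0,"dz": 0,"ax": 0,"ay": 0,"az": 0,"grip": 0.4},
    {"dx": 0,"dy": 0,"dz": 0,"ax": 0,"ay": 0,"az": 0,"grip": 0.4},
    {"dx": 0,"dy": 0,"dz": 0,"ax": 0,"ay": 0,"az": 0,"grip": 0.4},
  ],
)

```text
clock: 17.68
position: [0.4689, -0.1125, 0.2345]
ee_rot: [0.0, 0.588, 0.809, 0.0]
contact_force: [0.3, 0.5, 0.3]
width: 0.0511
gripper_force: 0.0
```

Call:
jog_arm(
  plan=[
    {"dx": 0,"dy": 0,"dz": -10,"ax": 0,"ay": 0,"az": 0,"grip": 0.4},
    {"dx": 0,"dy": 0,"dz": -15,"ax": 0,"ay": 0,"az": 0,"grip": 0.4},
    {"dx": 0,"dy": 0,"dz": -20,"ax": 0,"ay": 0,"az": 0,"grip": 0.4},
    {"dx": 0,"dy": 0,"dz": -20,"ax": 0,"ay": 0,"az": 0,"grip": 0.4},
    {"dx": 0,"dy": 0,"dz": -20,"ax": 0,"ay": 0,"az": 0,"grip": 0.4},
    {"dx": 0,"dy": 0,"dz": -20,"ax": 0,"ay": 0,"az": 0,"grip": 0.4},
    {"dx": 0,"dy": 0,"dz": 0,"ax": 0,"ay": 0,"az": 0,"grip": 0.4},
    {"dx": 0,"dy": 0,"dz": 0,"ax": 0,"ay": 0,"az": 0,"grip": 0.4},
    {"dx": 0,"dy": 0,"dz": 0,"ax": 0,"ay": 0,"az": 0,"grip": 0.4},
  ],
)

```text
clock: 18.43
position: [0.4684, -0.1123, 0.3388]
ee_rot: [-0.001, 0.588, 0.809, -0.0]
contact_force: [-0.0, -0.1, 0.2]
width: 0.0509
gripper_force: 0.0
```

```bash
python3 - <<'E'
from m import *
d=grab('wrist','w6');f=grab('side','t6')
c=np.hstack([d['image'][140:440,140:540],cv2.resize(f['image'][170:290,260:420],(400,300))]);cv2.imwrite('pics/c6.png',c[:,:,::-1])
E
```

```text
(no output)
```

View pics/c6.png

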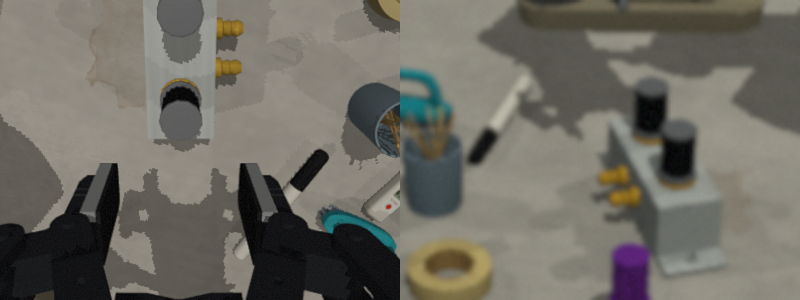

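The plug stands upright in the port (wrist cap at about (321,260)). It sits level with the fixed plug, the gripper is clear and the bystanders are where they were.

```bash
python3 -c "
from rig import manip;print(manip.sign_off())"
```

```text
the job is handed in; nothing more can be done
None
```

The plug is seated in the open port and released, and I handed the job in, but the tug briefly read 23.6 N at the wrist, above the 22 N limit, which may have failed the run (the clip's own load was not measured; sign-off returned no verdict); I then eased off and held about 14 N for roughly a second, the clip held, and pushing forces read at most about 10 N.

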